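Load a charged battery pack into a test meter and snap its cover shut

TASK

Take the battery pack out of the white charger and set it, without dropping it, into the open battery bay of the yellow meter, lying flat and fully home with its brass contact strips facing down (red label up; either end may point either way). Then press the blue hinged cover down until it snaps and stays shut. Leave the bottle, the spool, the screwdriver and the red bin where they are.

Things in the scene. Friction and masses are not known exactly. Their poses are not given: they have to be found in the camera images.
- pack: Battery pack: grey block 110 mm long, 56 wide, 42 thick, 0.2-0.4 kg, standing on one end in the charger. Origin: centre of that end. Axes: z along its length (up at the start), y across the 56 mm width, x across the thickness, out of the broad face with two lengthwise brass contact strips; the other broad face (-x) has a red label. Fits the bay either end round.
- pack_contacts (a point): Centre of the pack's contact face: 55 mm from either end, 21 mm from the pack's middle plane.
- charger: White charger, fixed, 100 x 120 mm. Origin: centre of underside. The pack stands on its floor, 10 mm above the bench, in a rim reaching 24 mm above the bench (3 mm play each side; outside 64 mm in x by 78 mm in y). The pack lifts straight up out of it. Its x and y axes are the pack's at the start: contacts face charger +x, roughly to the robot's left.
- meter: Yellow and grey meter, fixed, 190 (x) by 210 mm (y), 50 mm high. Origin: centre of underside; x roughly away from the robot, y along the bay. Bay in the middle of its top: pocket 61 mm (x) by 115 mm (y), 14 mm deep; a seated pack stands 28 mm proud. Midway on both long sides are finger wells 72 mm long (y), as deep as the pocket, out to 75 mm from the bay centre in x.
- bay (a point): Centre of the bay floor, 36 mm above the bench. A seated pack has the centre of its contact face here.
- cover (a joint): Blue cover's angle, rad: 0 shut; starts at 1.8, fully open, leaning a little past upright towards the robot. Hinge parallel to meter y on the robot's side of the bay; it shuts by swinging away from the robot and down. Over-centre spring: let go above about 0.2 rad (lip 25 mm high) it springs open (about 3 N to overcome at the lip); below that it snaps and stays shut. Damped.
- cover_hinge (a point): Mid point of the hinge axis, 70 mm from the bay centre towards meter -x and 55 mm above the bench.
- cover_pad (a point): Point to push on the cover's outer face, by the white pad near the lip, moving with it: when shut, 100 mm from the hinge to meter +x and 34 mm above the hinge. The cover is a shallow box open below: outer face flat, 119 mm from hinge to lip, 138 mm wide (y); skirts 30 mm deep, walls 4 mm. Shut, it clears a seated pack by 7 mm.
- dispenser: Clear hand-gel bottle with white cap, 60 mm diameter, 160 mm tall, standing. Bystander. Origin: centre of underside.
- spool: Blue wire spool, 64 mm diameter, 56 mm tall, standing. Bystander. Origin: centre of underside.
- screwdriver: Screwdriver with orange handle, 190 mm, lying. Bystander.
- bin: Red open parts bin, 120 x 160 x 60 mm. Bystander. Origin: centre of underside.

How it is judged:
By the outcome, as a careful person would: the job done as asked, in the order asked, and still so for the second after the job is handed in, with the robot touching nothing.
It also fails if it takes over 56 s, if anything falls off the work surface, if the arm or the gripper's body presses on something with over 40 N, if the wrist force passes 120 N, or if a joint passes its speed limit or range.

ROBOT

A 6-joint arm with a two-finger parallel gripper is mounted at the origin on the work surface. World frame = base frame: x ahead of the robot, y to its left, z up, the work surface at z = 0. Lengths are in m, angles in degrees, forces in N, time in s.
With the tool pointing down it reaches from about 0.35 to 0.875 m from the base axis. Payload 4.2 kg.
Tool frame: the origin (TCP) lies where the fingers leave the gripper's body, on its centre line; the fingertips stand 70 mm ahead of it and the grasp point (between the pads) lies 51 mm ahead of it; z points along the fingers, y is the direction in which the jaws open and shut (so a half turn about z gives the same grasp; the last joint's range is limited). The gripper opens to 87 mm and grips with 3 to 60 N. Pads are 19 mm wide; open, the fingers measure 117 mm over their backs; the gripper's body (75 mm by 190 mm) begins 51 mm behind the grasp point.
Start: joints at [-56.345, 22.042, 0.453, 0, -68.411, -14.817], TCP at [0.202, -0.591, 0.292] pointing down, gripper open.
Joint ranges: [-179.83, 179.83], [-69.29, 118.12], [-61.27, 80.66], [-181.25, 117.63], [-171.15, -9.14], [-177.46, 177.46]. Speed limits (degrees/s): [159.86, 159.86, 180, 180, 180, 180].

INTERFACE

Orientations are given as a 3x3 rotation matrix whose columns are the frame's x, y, z axes.
In Python, from station import sense, capture, camera_model, finish_job gives the robot as it stands.
- The arm moves only by the shell command python3 -m inch 'ROWS'. ROWS is JSON, a list of rows, each an object with "hand": the closure, from 0 (fully open) to 1 (shut); "slide": the shift along the world's x, y, z in cm, a list of three; "yaw": the turn about the world's z in rad. A call has 1 to 10 rows; each row is the pose to reach, as a shift and turn from the pose commanded when the call began; what a row does not reach only later rows make up. A row lasts 1/8 s, in which the tool goes at most 62.5 mm and 10.7 degrees, less where a joint would pass 70% of its speed; a pose out of reach is approached as far as the arm can. A call with a gripper value outside its range is refused whole. The fingers move at their own pace and stop on an object; the grip force is fixed at half the most. Time passes only in rows, so rows that repeat a pose let the fingers close. It gives the time, the measured TCP pose, the force and the opening at its end, in the units of the state.
- sense(): the state, without advancing time (a new reading comes with each control period).
- capture(name): name is "side" or "top"; returns the picture (384x512x3 uint8, blue, green, red); there is no depth.
- camera_model(name): a dict with "mtx" (3x3 intrinsics, pixels), "xyz" and "orientation" of the camera in the world. Camera axes: x right, y up, looking along -z (the intrinsics and any distortion apply to the point x, -y, -z); pixel columns grow to the right and rows downward; lengths in m; the calibration is good to about 2 mm. A picture is of the moment at which its call begins. camera_model takes no time and is no camera call.
- finish_job(): hands the job in, once; it reports no verdict.
The state is a dict: "time_s": time; "joints": joint angles; "joint_velocities": joint speeds; "effort": joint torques, N m; "tcp_pos": TCP position; "ee_rot": TCP orientation; "wrist_force": force on the tool from outside, world axes, zero at the start; "moment": the same for the moment, N m; "gripper_width": opening from 0.0 (shut) to 1.0 (fully open).
Only numpy, scipy, OpenCV 4.12 (cv2) and the standard library are available. Lean on these libraries where they do the work, as an engineer would, in place of code of your own. Each camera call takes 0.05 s, during which the arm holds its last target. There are 200 camera calls.

## Working session

There is one attempt and no reset: what is moved stays moved. The work goes in short steps, Python scripts to look and compute and a shell command to move; the robot and the scene stay as the last step left them, time stands still between calls to the robot, and variables do not carry over. Pictures are saved under pics/ and viewed, about 8 in all and at most 12, crops included, and the job is handed in when it is done.

```bash
mkdir -p pics
python3 - <<'E'
from station import *
import cv2
for n in("side","top"):
    i=capture(n); cv2.imwrite(f"pics/{n}0.png",i); m=camera_model(n); print(n,m)
s=sense();print(s['time_s'],s['tcp_pos'],s['ee_rot'],s['gripper_width'])
E
```

```text
side {'mtx': array([[383.52045023,   0.        , 251.88679732],
       [  0.        , 383.52045023, 195.51430314],
       [  0.        ,   0.        ,   1.        ]]), 'xyz': array([0.43848065, 0.92239422, 0.67519806]), 'orientation': array([[-0.98648035,  0.09697038, -0.1321108 ],
       [-0.16371165, -0.54663338,  0.82121279],
       [ 0.00741715,  0.83173836,  0.55511827]])}
top {'mtx': array([[351.9771587 ,   0.        , 253.71386631],
       [  0.        , 351.9771587 , 191.34959825],
       [  0.        ,   0.        ,   1.        ]]), 'xyz': array([0.40086624, 0.08549091, 1.29359636]), 'orientation': array([[ 0.00833463,  0.99013672, -0.13985637],
       [-0.99982576,  0.01058768,  0.01537343],
       [ 0.01670255,  0.13970387,  0.99005245]])}
0.1 [ 0.20170094 -0.59112116  0.29126994] [[-9.46476954e-01 -3.22770568e-01 -7.32221961e-04]
 [-3.22771384e-01  9.46475152e-01  1.84952166e-03]
 [ 9.60587350e-05  1.98686992e-03 -9.99998022e-01]] 0.9989051801593141
```

View pics/side0.png

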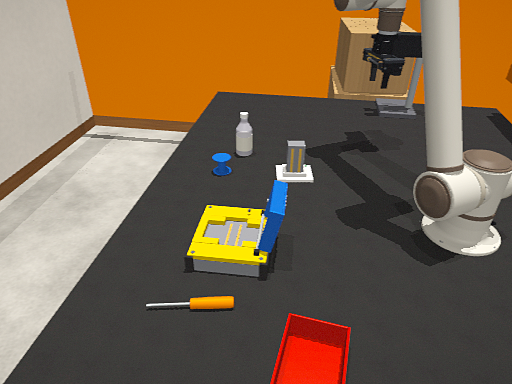

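View pics/top0.png

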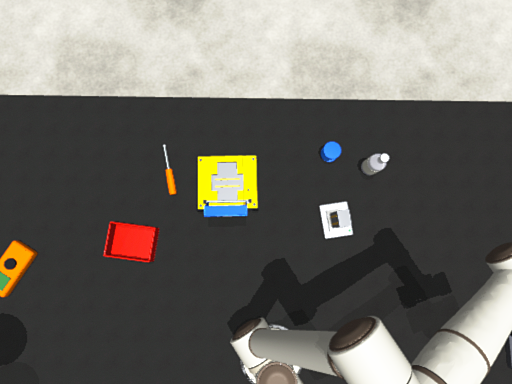

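```bash
cat > h.py <<'E'
import numpy as np,cv2
from station import *
def ray(n,uv,z):
    m=camera_model(n);K=m['mtx'];R=m['orientation'];c=m['xyz']
    uv=np.atleast_2d(np.array(uv,float));d=np.c_[(uv[:,0]-K[0,2])/K[0,0],-(uv[:,1]-K[1,2])/K[1,1],-np.ones(len(uv))]@R.T
    return c+d*((z-c[2])/d[:,2])[:,None]
def proj(n,P):
    m=camera_model(n);K=m['mtx'];q=(np.atleast_2d(P)-m['xyz'])@m['orientation']
    return np.c_[K[0,2]+K[0,0]*q[:,0]/-q[:,2],K[1,2]+K[1,1]*q[:,1]/q[:,2]]
def big(mask):
    c,_=cv2.findContours(mask.astype(np.uint8),0,2);return max(c,key=cv2.contourArea)
E
python3 - <<'E'
from h import *
t=cv2.imread('pics/top0.png');s=cv2.imread('pics/side0.png')
r=lambda i,x,y,w,h,W,H:cv2.resize(i[y:y+h,x:x+w],(W,H),interpolation=2)
M=np.vstack([np.hstack([r(s,340,0,80,60,400,300),r(t,310,195,53,40,400,300)]),np.hstack([r(t,187,145,80,80,300,300),r(s,180,130,140,84,500,300)])])
cv2.imwrite('pics/m1.png',M)
y=cv2.cvtColor(t,40)
ym=(y[...,0]>24)&(y[...,0]<35)&(y[...,1]>150)&(y[...,2]>120); ym[:, :150]=0;ym[:,300:]=0
P=ray('top',big(ym)[:,0],.05)
h=cv2.convexHull(P[:,:2].astype(np.float32));print('yellow',cv2.minAreaRect(h),h[:,0].min(0),h[:,0].max(0))
w=(y[...,1]<40)&(y[...,2]>170);w[:195]=0;w[245:]=0;w[:,:310]=0;w[:,363:]=0
P=ray('top',big(w)[:,0],.01);print('charger',cv2.minAreaRect(P[:,:2].astype(np.float32)))
for n,p in (('cam pix blue',0),):
    b=(y[...,0]>100)&(y[...,0]<125)&(y[...,1]>120);b[:,300:]=0;print(cv2.boundingRect(big(b)),cv2.minAreaRect(big(b)))
E
```

```text
yellow ((0.6129288673400879, 0.16071969270706177), (0.19104808568954468, 0.2097901850938797), 1.741453766822815) [0.51498127 0.05405633] [0.70953435 0.26840985]
charger ((0.4817686378955841, -0.2353813350200653), (0.12278847396373749, 0.10338333994150162), 8.68336296081543)
(203, 203, 45, 14) ((225.0, 209.5), (13.0, 44.0), 90.0)
```

View pics/m1.png

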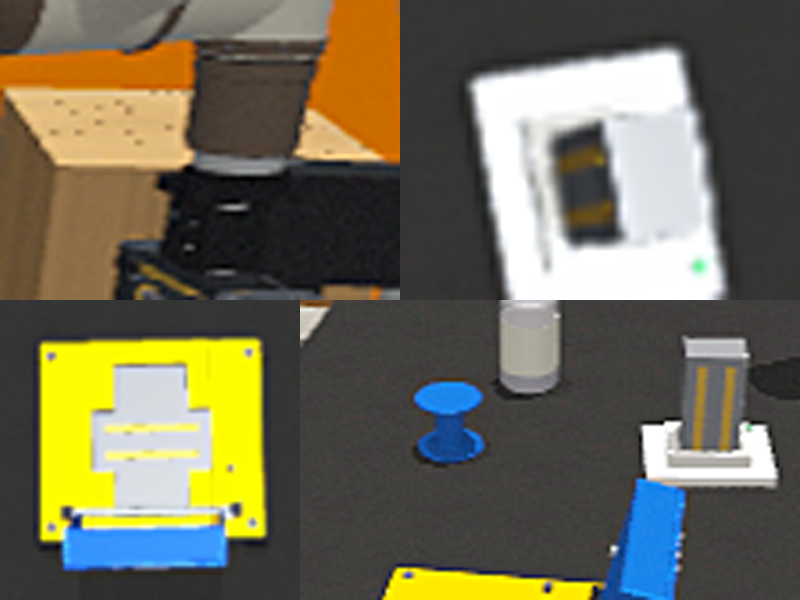

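Run:
```python
from h import *
t=cv2.imread('pics/top0.png');s=cv2.imread('pics/side0.png')
y=cv2.cvtColor(t,40).astype(int);c=t.astype(int)
print(t[212:228,334:356].mean(2).astype(int))
a=np.deg2rad(8.68);C=np.array([.4818,-.2354]);X=np.array([-np.sin(a),np.cos(a)]);Y=np.array([-np.cos(a),-np.sin(a)])
for n in('top','side'):
  print(n,[proj(n,np.r_[C+X*i*.021+Y*j*.028,.12])[0].round(1).tolist() for i,j in((1,1),(1,-1),(-1,-1),(-1,1))])
  print([proj(n,np.r_[C+X*i*.05+Y*j*.06,.01])[0].round(1).tolist() for i,j in((1,1),(1,-1),(-1,-1),(-1,1))])
print(proj('side',sense()['tcp_pos']))
print(s[136:150,284:310].mean(2).astype(int))
# meter in side view
print(proj('side',[[.613+.095*i*1,.1607+.105*j,.05] for i,j in((1,1),(1,-1),(-1,1))]))
```

```text
[[ 63  52  68 211 233 229 226 225 224 224 223 222 221 224 228 132  54  45
   51  51  52  52]
 [ 48  47  67 188 231 229 226 225 225 224 224 222 222 224 226 162  78  46
   50  52  52  51]
 [ 60  59  62 142 226 230 227 226 225 225 224 223 223 223 227 217 119  50
   48  51  51  52]
 [ 67  66  69 100 223 232 227 226 225 225 224 223 223 223 228 245 142  53
   47  51  52  51]
 [ 67  69  93  96 234 235 228 226 226 225 224 224 223 223 226 242 139  52
   47  52  52  53]
 [ 64  59  55  78 229 236 229 227 226 225 224 224 223 224 226 237 138  54
   47  52  51  52]
 [ 59  57  49  71 205 234 230 227 227 226 225 224 224 224 226 230 144  63
   47  51  52  52]
 [ 57  58  52  60 153 228 232 229 226 226 225 225 225 224 226 229 165  81
   46  49  51  52]
 [ 58  58  53  54 117 226 234 229 227 225 226 226 225 225 225 229 204 109
   48  48  51  52]
 [ 58  60  57  57  93 227 235 230 227 227 226 225 225 225 225 229 239 135
   52  48  51  52]
 [ 62  64  65  72  89 234 237 230 228 226 226 226 225 225 225 228 241 137
   51  45  52  52]
 [ 68  67  66  60  82 229 237 231 228 228 227 227 226 225 224 227 233 132
   
[... 1602 characters left out ...]
185 185 184 184 185 184 183 185
  185 189 157  82  52  62  62  61]
 [ 60  61  55  56 180 203 200 197 198 199 197 197 198 197 198 196 198 197
  197 199 233 183  49  56  62  62]
 [ 62  64  61  63  88  97  96  96  95  98  97 109 115 116 121 125 126 126
  127 127 140 100  51  57  61  60]
 [ 62  62  64  67  95 103  97  99  99  98  98  98  96  98  96  96  97  98
   97  97 113  84  53  64  65  67]
 [ 63  61  62  65  94 107 102 107 109 108 103 103 103 101 102 103 104 102
  103 101 115  89  61  50  38  36]
 [ 63  61  65  68  96 105 103 111 115 118 108 104 103 102 101 118 118 117
  110 102  96  60  29  35  41  37]]
[[184.07900802 251.62892185]
 [206.81188716 202.55872987]
 [262.33254359 261.07828383]]
```

```bash
python3 -m inch '[{"hand":0,"slide":[3.5,4.4,0],"yaw":0.16},{"hand":0,"slide":[7,8.9,0],"yaw":0.32},{"hand":0,"slide":[10.5,13.3,0],"yaw":0.5},{"hand":0,"slide":[14,17.8,0],"yaw":0.68},{"hand":0,"slide":[17.5,22.2,0],"yaw":0.86},{"hand":0,"slide":[21,26.7,0],"yaw":1.04},{"hand":0,"slide":[24.5,31,0],"yaw":1.22},{"hand":0,"slide":[27.9,35.6,0],"yaw":1.394},{"hand":0,"slide":[27.9,35.6,0],"yaw":1.394},{"hand":0,"slide":[27.9,35.6,0],"yaw":1.394}]'
python3 - <<'E'
from h import *
s=sense();print(s['time_s'],s['tcp_pos'],np.degrees(np.arctan2(s['ee_rot'][1][1],s['ee_rot'][0][1])))
t=capture('top');d=capture('side')
r=lambda i,x,y,w,h,W,H:cv2.resize(i[y:y+h,x:x+w],(W,H),interpolation=2)
cv2.imwrite('pics/m2.png',np.hstack([r(t,280,130,120,120,400,400),r(d,230,60,120,120,400,400)]))
E
```

```text
time_s: 1.35
tcp_pos: [0.4805, -0.2353, 0.2918]
ee_rot: [[0.151, -0.988, -0.001], [-0.988, -0.151, 0.0], [-0.0, 0.001, -1.0]]
wrist_force: [0.2, -0.4, -0.0]
gripper_width: 1.002
1.35 [ 0.48054575 -0.23529805  0.29179229] -171.29719753353456
```

View pics/m2.png

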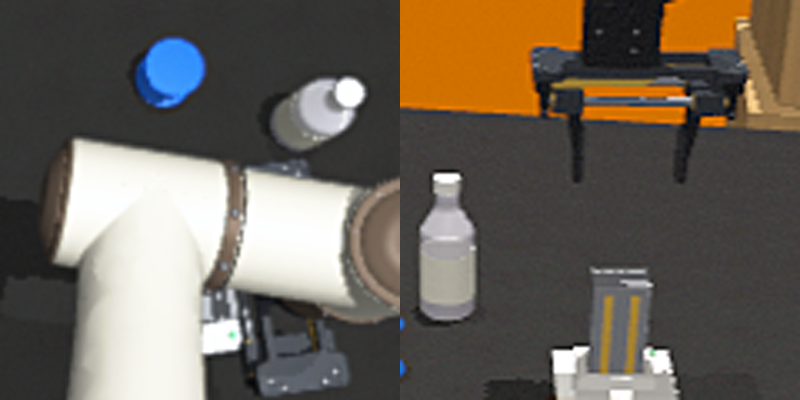

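```bash
python3 -m inch '[{"hand":0,"slide":[0,0,-5],"yaw":0},{"hand":0,"slide":[0,0,-10],"yaw":0},{"hand":0,"slide":[0,0,-14],"yaw":0},{"hand":0,"slide":[0,0,-16.3],"yaw":0},{"hand":0,"slide":[0,0,-16.3],"yaw":0},{"hand":1,"slide":[0,0,-16.3],"yaw":0},{"hand":1,"slide":[0,0,-16.3],"yaw":0},{"hand":1,"slide":[0,0,-16.3],"yaw":0},{"hand":1,"slide":[0,0,-16.3],"yaw":0},{"hand":1,"slide":[0,0,-16.3],"yaw":0}]'
```

```text
time_s: 2.7
tcp_pos: [0.4805, -0.2355, 0.1298]
ee_rot: [[0.152, -0.988, -0.001], [-0.988, -0.152, -0.0], [0.0, 0.001, -1.0]]
wrist_force: [-1.4, 0.8, 4.9]
gripper_width: 0.643
```

```bash
python3 -m inch '[{"hand":1,"slide":[0,0,0.6],"yaw":0},{"hand":1,"slide":[0,0,0.6],"yaw":0},{"hand":1,"slide":[-0.05,0.3,0.6],"yaw":0},{"hand":1,"slide":[-0.1,0.7,0.7],"yaw":0},{"hand":1,"slide":[-0.17,1.09,0.82],"yaw":0},{"hand":1,"slide":[-0.23,1.5,0.9],"yaw":0},{"hand":1,"slide":[-0.29,1.9,0.94],"yaw":0},{"hand":1,"slide":[-0.42,2.73,0.95],"yaw":0},{"hand":1,"slide":[-0.54,3.54,0.85],"yaw":0},{"hand":1,"slide":[-0.54,3.54,0.85],"yaw":0}]'
python3 - <<'E'
from h import *
t=capture('top');d=capture('side')
r=lambda i,x,y,w,h,W,H:cv2.resize(i[y:y+h,x:x+w],(W,H),interpolation=2)
cv2.imwrite('pics/m3.png',np.hstack([r(t,280,150,100,100,400,400),r(d,240,90,100,100,400,400)]))
E
```

```text
time_s: 3.95
tcp_pos: [0.4756, -0.2012, 0.1384]
ee_rot: [[0.153, -0.988, 0.0], [-0.988, -0.153, -0.003], [0.003, 0.0, -1.0]]
wrist_force: [-1.2, -7.0, -0.8]
gripper_width: 0.642
```

View pics/m3.png

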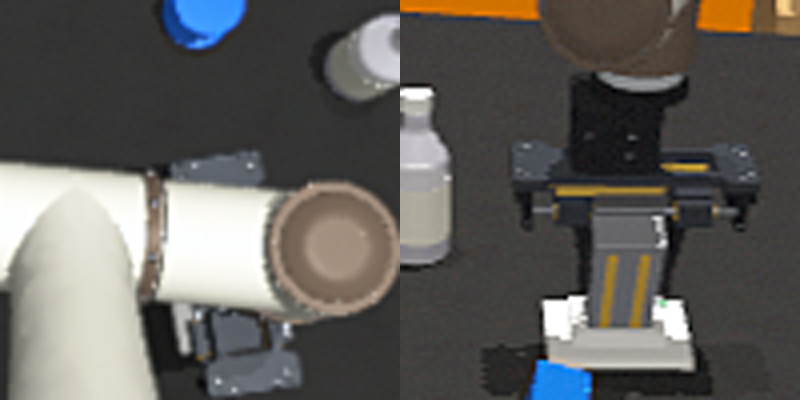

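```bash
python3 -m inch '[{"hand":1,"slide":[-0.12,0.8,-0.21],"yaw":0},{"hand":1,"slide":[-0.24,1.56,-0.52],"yaw":0},{"hand":1,"slide":[-0.35,2.27,-0.93],"yaw":0},{"hand":1,"slide":[-0.45,2.93,-1.43],"yaw":0},{"hand":1,"slide":[-0.54,3.52,-2.01],"yaw":0},{"hand":1,"slide":[-0.62,4.02,-2.67],"yaw":0},{"hand":1,"slide":[-0.68,4.45,-3.39],"yaw":0},{"hand":1,"slide":[-0.73,4.76,-4.15],"yaw":0},{"hand":1,"slide":[-0.73,4.76,-4.15],"yaw":0},{"hand":1,"slide":[-0.73,4.76,-4.15],"yaw":0}]'
python3 - <<'E'
from h import *
t=capture('top');d=capture('side')
r=lambda i,x,y,w,h,W,H:cv2.resize(i[y:y+h,x:x+w],(W,H),interpolation=2)
cv2.imwrite('pics/m4.png',np.hstack([r(t,260,150,100,100,400,400),r(d,240,90,100,100,400,400)]))
E
```

```text
time_s: 5.3
tcp_pos: [0.4698, -0.1524, 0.0972]
ee_rot: [[0.153, -0.988, 0.004], [-0.988, -0.153, -0.0], [0.001, -0.004, -1.0]]
wrist_force: [2.0, 0.1, 2.7]
gripper_width: 0.642
```

View pics/m4.png

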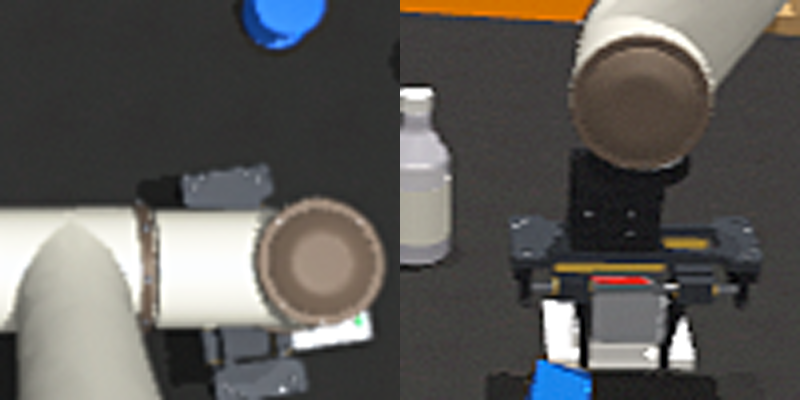

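```bash
python3 -m inch '[{"hand":1,"slide":[0,0.2,0.5],"yaw":0},{"hand":1,"slide":[-0.3,2.5,0.5],"yaw":-0.03},{"hand":1,"slide":[-0.7,5,0.5],"yaw":-0.06},{"hand":1,"slide":[-1,7,0.5],"yaw":-0.1},{"hand":1,"slide":[-1.3,8.8,0.3],"yaw":-0.12},{"hand":1,"slide":[-1.3,8.8,-1],"yaw":-0.12},{"hand":1,"slide":[-1.3,8.8,-1.8],"yaw":-0.12},{"hand":1,"slide":[-1.3,8.8,-2.1],"yaw":-0.12},{"hand":1,"slide":[-1.3,8.8,-2.3],"yaw":-0.12},{"hand":1,"slide":[-1.3,8.8,-2.4],"yaw":-0.12}]'
```

```text
time_s: 6.65
tcp_pos: [0.4551, -0.0647, 0.0725]
ee_rot: [[0.031, -1.0, -0.0], [-1.0, -0.031, 0.0], [-0.0, 0.0, -1.0]]
wrist_force: [-2.6, 5.1, 5.0]
gripper_width: 0.642
```

```bash
python3 -m inch '[{"hand":0,"slide":[0,0,0],"yaw":0},{"hand":0,"slide":[0,0,0],"yaw":0},{"hand":0,"slide":[0,0,0],"yaw":0},{"hand":0,"slide":[0,0,0.5],"yaw":0},{"hand":0,"slide":[0,0,3],"yaw":0},{"hand":0,"slide":[0,-4,8],"yaw":0},{"hand":0,"slide":[0,-9,12],"yaw":0},{"hand":0,"slide":[0,-14,14],"yaw":0},{"hand":0,"slide":[0,-18,14],"yaw":0},{"hand":0,"slide":[0,-18,14],"yaw":0}]'
python3 - <<'E'
from h import *
t=capture('top');d=capture('side')
r=lambda i,x,y,w,h,W,H:cv2.resize(i[y:y+h,x:x+w],(W,H),interpolation=2)
cv2.imwrite('pics/m5.png',np.hstack([r(t,180,140,150,150,400,400),r(d,180,120,150,150,400,400)]))
for n,i in(('top',t),('side',d)):
    h=cv2.cvtColor(i,40);m=((h[...,0]<6)|(h[...,0]>174))&(h[...,1]>150)&(h[...,2]>100)
    m[:, :180]=0; m[290:]=0
    c=big(m);P=ray(n,c[:,0],.042);print(n,cv2.boundingRect(c),cv2.minAreaRect(P[:,:2].astype(np.float32)))
E
```

```text
time_s: 7.9
tcp_pos: [0.4548, -0.2466, 0.2127]
ee_rot: [[0.028, -1.0, 0.001], [-1.0, -0.028, -0.0], [0.0, -0.001, -1.0]]
wrist_force: [-0.6, 1.3, -0.5]
gripper_width: 0.999
top (286, 220, 18, 12) ((0.4568313658237457, -0.07977333664894104), (0.03890695795416832, 0.060981690883636475), 0.504418671131134)
side (292, 179, 15, 16) ((0.4550718069076538, -0.09000349044799805), (0.04201583191752434, 0.08695614337921143), 0.463248610496521)
```

View pics/m5.png

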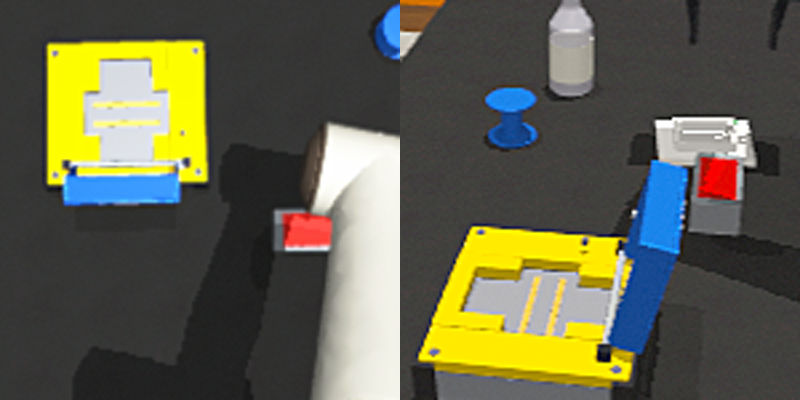

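Run:
```python
from h import *
print('pack end',ray('top',[283.1,227],.042))
a=np.deg2rad(1.74);X=np.array([np.cos(a),np.sin(a)]);Y=np.array([-X[1],X[0]])
for n in('top','side'):
    i=capture(n);h=cv2.cvtColor(i,40);m=(h[...,0]>24)&(h[...,0]<35)&(h[...,1]>150)&(h[...,2]>90);m[:,:150]=0;m[:,300:]=0
    c=big(m);P=ray(n,c[:,0],.05)[:,:2]
    x,y=P@X,P@Y;q=np.percentile
    print(n,cv2.minAreaRect(P.astype(np.float32)),'xmax',x.max(),'y',y.min(),y.max(), 'exp',np.array([.613,.1607])@X+.095,np.array([.613,.1607])@Y+np.array([-.105,.105]))
    # grey pocket holes contour inside
    g=(h[...,1]<60)&(h[...,2]>120);k=np.zeros(g.shape,np.uint8);cv2.fillConvexPoly(k,cv2.convexHull(c),1)
    c=big(g&(k>0));P=ray(n,c[:,0],.05)[:,:2];x,y=P@X,P@Y;print(' pocket u,v ranges',x.min(),x.max(),y.min(),y.max(),'exp c',np.array([.613,.1607])@X,np.array([.613,.1607])@Y)
    if n=='side': print(np.array(cv2.approxPolyDP(cv2.convexHull(big(m)),3,True))[:,0].tolist(), [proj(n,np.r_[np.array([.613,.1607])+X*.095*s+Y*.105*t,.05])[0].round(1).tolist() for s,t in((1,1),(1,-1),(-1,1))])
```

```text
pack end [[ 0.45112079 -0.03921843  0.042     ]]
top ((0.6111510396003723, 0.16245709359645844), (0.19450116157531738, 0.2133340835571289), 1.7640786170959473) xmax 0.7130502087264072 y 0.037138229698644123 0.2505307345099926 exp 0.7125968537647515 [0.03701273 0.24701273]
 pocket u,v ranges 0.5404085695532204 0.6875751679352629 0.06623187043239502 0.2186413882488484 exp c 0.6175968537647515 0.14201273259775038
side ((0.609063446521759, 0.17200292646884918), (0.19083963334560394, 0.22157089412212372), 2.0799477100372314) xmax 0.7096156612926466 y 0.04237448483519407 0.2642741257728265 exp 0.7125968537647515 [0.03701273 0.24701273]
 pocket u,v ranges 0.538603001873899 0.6844053188549265 0.06568721708199837 0.20658703894893565 exp c 0.6175968537647515 0.14201273259775038
[[265, 262], [249, 264], [188, 255], [206, 206], [263, 209]] [[185.0, 252.6], [205.5, 203.0], [263.8, 260.4]]
```

```bash
python3 -m inch '[{"hand":0,"slide":[0,5,0],"yaw":0},{"hand":0,"slide":[0,10,-2],"yaw":0},{"hand":0,"slide":[0.1,14,-5],"yaw":0},{"hand":0,"slide":[0.1,15.65,-8.5],"yaw":0},{"hand":0,"slide":[0.1,15.65,-10.97],"yaw":0},{"hand":0,"slide":[0.1,15.65,-10.97],"yaw":0},{"hand":1,"slide":[0.1,15.65,-10.97],"yaw":0},{"hand":1,"slide":[0.1,15.65,-10.97],"yaw":0},{"hand":1,"slide":[0.1,15.65,-10.97],"yaw":0},{"hand":1,"slide":[0.1,15.65,-10.97],"yaw":0}]'; python3 -m inch '[{"hand":1,"slide":[0,0,0],"yaw":0},{"hand":1,"slide":[0,0,1],"yaw":0},{"hand":1,"slide":[0,0,3],"yaw":0},{"hand":1,"slide":[0,0,6],"yaw":0},{"hand":1,"slide":[0,0,9],"yaw":0},{"hand":1,"slide":[0,0,9],"yaw":0}]'
```

```text
time_s: 9.35
tcp_pos: [0.4561, -0.0882, 0.103]
ee_rot: [[0.032, -1.0, 0.0], [-1.0, -0.032, 0.0], [-0.0, -0.0, -1.0]]
wrist_force: [0.0, -0.1, 1.6]
gripper_width: 0.639
time_s: 10.1
tcp_pos: [0.4572, -0.0878, 0.1946]
ee_rot: [[0.032, -0.999, 0.006], [-0.999, -0.032, 0.001], [-0.001, -0.006, -1.0]]
wrist_force: [-0.3, -0.1, -3.0]
gripper_width: 0.64
```

```bash
python3 -m inch '[{"hand":1,"slide":[4,0,0.5],"yaw":0},{"hand":1,"slide":[9,0,0.5],"yaw":0},{"hand":1,"slide":[14,1,0.5],"yaw":0},{"hand":1,"slide":[17,5,0.5],"yaw":0},{"hand":1,"slide":[17,10,0.5],"yaw":0},{"hand":1,"slide":[17,15,0.5],"yaw":0},{"hand":1,"slide":[17,20,0.5],"yaw":0},{"hand":1,"slide":[16,24,0.5],"yaw":0},{"hand":1,"slide":[15.6,25.1,0],"yaw":0},{"hand":1,"slide":[15.6,25.1,0],"yaw":0}]';python3 -m inch '[{"hand":1,"slide":[0,0,-1],"yaw":0},{"hand":1,"slide":[0,0,-2.2],"yaw":0},{"hand":1,"slide":[0,0,-3.4],"yaw":0},{"hand":1,"slide":[0,0,-3.4],"yaw":0}]'
python3 - <<'E'
from h import *
d=capture('side');t=capture('top')
r=lambda i,x,y,w,h,W,H:cv2.resize(i[y:y+h,x:x+w],(W,H),interpolation=2)
cv2.imwrite('pics/m6.png',np.hstack([r(d,175,165,130,130,600,600),r(t,180,130,90,270,200,600)]))
E
```

```text
time_s: 11.35
tcp_pos: [0.6109, 0.1631, 0.1904]
ee_rot: [[0.033, -0.999, -0.004], [-0.999, -0.033, -0.002], [0.002, 0.004, -1.0]]
wrist_force: [-0.3, 0.1, -3.3]
gripper_width: 0.639
time_s: 11.85
tcp_pos: [0.6114, 0.1621, 0.1567]
ee_rot: [[0.031, -1.0, -0.003], [-1.0, -0.031, -0.001], [0.001, 0.003, -1.0]]
wrist_force: [-0.1, 0.2, -2.7]
gripper_width: 0.638
```

View pics/m6.png

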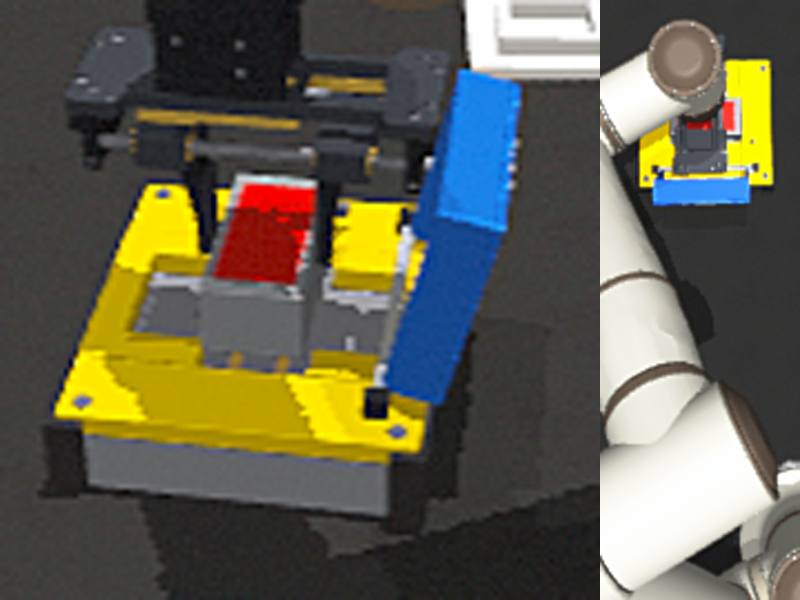

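Run:
```python
from h import *
print(ray('side',[[219,243],[240.7,245.6]],.0537),ray('side',[[219.4,243.7],[240,246.7]],.05))
d=capture('side')
d2=cv2.imread('pics/side0.png')
# yellow start row along columns through pocket (before)
for c in(222,226,230,234,238):
    print(c,[d2[r,c].tolist() for r in range(238,252,1)])
    print('  now',[d[r,c].tolist() for r in range(238,252,1)])
```

```text
[[0.63160418 0.22470455 0.0537    ]
 [0.57722388 0.22498682 0.0537    ]] [[0.63116765 0.22293953 0.05      ]
 [0.57897574 0.2251121  0.05      ]]
222 [[186, 182, 183], [185, 183, 183], [186, 182, 183], [184, 181, 181], [186, 182, 181], [197, 181, 180], [173, 158, 163], [0, 242, 255], [0, 236, 255], [0, 234, 255], [0, 234, 255], [0, 235, 255], [0, 234, 255], [0, 234, 255]]
  now [[104, 100, 101], [103, 103, 103], [99, 98, 97], [94, 90, 91], [94, 90, 90], [102, 90, 88], [87, 75, 78], [0, 170, 203], [0, 165, 192], [0, 162, 188], [0, 162, 188], [0, 162, 190], [0, 161, 189], [0, 161, 189]]
226 [[128, 215, 250], [130, 215, 248], [87, 223, 255], [63, 230, 255], [71, 231, 255], [83, 209, 249], [87, 189, 230], [0, 231, 255], [0, 236, 255], [0, 235, 255], [0, 234, 255], [0, 234, 255], [0, 234, 255], [0, 234, 255]]
  now [[101, 100, 98], [104, 100, 99], [117, 105, 103], [28, 124, 163], [31, 123, 159], [52, 117, 146], [61, 108, 136], [0, 154, 179], [0, 163, 191], [0, 162, 188], [0, 162, 188], [0, 160, 188], [0, 163, 189], [0, 161, 188]]
230 [[189, 182, 180], [186, 181, 180], [186, 183, 183], [18
[... 598 characters left out ...]
234, 255], [0, 234, 255]]
  now [[104, 102, 103], [102, 101, 100], [106, 104, 103], [105, 101, 98], [98, 88, 86], [91, 92, 97], [91, 100, 108], [78, 91, 110], [0, 180, 211], [0, 162, 190], [0, 162, 188], [0, 161, 187], [0, 160, 188], [0, 162, 190]]
238 [[63, 174, 212], [155, 209, 238], [172, 201, 227], [168, 184, 203], [183, 176, 178], [186, 184, 188], [198, 177, 172], [217, 172, 166], [0, 226, 253], [0, 237, 255], [0, 234, 255], [0, 235, 255], [0, 234, 255], [0, 235, 255]]
  now [[102, 100, 98], [104, 105, 102], [103, 101, 100], [108, 106, 103], [74, 77, 80], [97, 93, 96], [100, 86, 80], [113, 70, 64], [0, 223, 254], [0, 247, 255], [0, 242, 255], [0, 223, 251], [0, 148, 174], [0, 151, 179]]
```

Run:
```python
from h import *
print(ray('side',[[230,245.2]],.05),ray('side',[[230,241]],.0537))
```

```text
[[0.60422567 0.223904   0.05      ]] [[0.60654773 0.21268277 0.0537    ]]
```

Run:
```python
from h import *
t0=cv2.imread('pics/top0.png');t=capture('top')
for r in(178,181,188,192):
    print(r,'L',[(c,*t0[r,c].tolist()) for c in range(209,216)],'\n   R',[(c,*t0[r,c].tolist()) for c in range(240,247)])
    print('  now',[(c,*t[r,c].tolist()) for c in range(236,250)])
for u,z in((211.5,.036),(211.5,.05),(243,.05)):print(u,z,ray('top',[u,182],z))
print(proj('top',[[.612,.105,.0957],[.612,.105,.0537]]))
```

```text
178 L [(209, 0, 254, 255), (210, 0, 255, 255), (211, 167, 221, 225), (212, 223, 208, 203), (213, 228, 218, 211), (214, 224, 221, 219), (215, 196, 234, 239)] 
   R [(240, 223, 228, 228), (241, 234, 221, 216), (242, 243, 223, 222), (243, 122, 251, 255), (244, 0, 254, 255), (245, 0, 253, 254), (246, 0, 253, 254)]
  now [(236, 50, 60, 255), (237, 53, 63, 255), (238, 46, 57, 255), (239, 65, 71, 255), (240, 178, 175, 246), (241, 233, 223, 221), (242, 249, 229, 221), (243, 151, 197, 205), (244, 0, 254, 255), (245, 0, 255, 255), (246, 0, 253, 254), (247, 0, 253, 253), (248, 0, 253, 253), (249, 0, 253, 253)]
181 L [(209, 0, 254, 255), (210, 0, 255, 255), (211, 160, 220, 224), (212, 226, 209, 204), (213, 229, 219, 212), (214, 228, 219, 214), (215, 226, 218, 212)] 
   R [(240, 230, 223, 219), (241, 233, 223, 218), (242, 243, 221, 218), (243, 138, 229, 241), (244, 0, 254, 255), (245, 0, 254, 254), (246, 0, 253, 254)]
  now [(236, 52, 61, 255), (237, 52, 63, 255), (238, 48, 59, 255), (239, 65, 73, 255), (240, 181, 176, 246), (241, 235, 226, 223), (242, 252, 231, 224), (243, 156, 201, 210), (244, 
[... 798 characters left out ...]
55), (213, 0, 254, 255), (214, 0, 254, 255), (215, 0, 255, 255)] 
   R [(240, 0, 254, 254), (241, 0, 254, 254), (242, 0, 254, 254), (243, 0, 240, 247), (244, 0, 252, 253), (245, 0, 254, 254), (246, 0, 254, 254)]
  now [(236, 85, 96, 97), (237, 48, 241, 241), (238, 0, 255, 255), (239, 0, 255, 255), (240, 0, 254, 254), (241, 0, 254, 254), (242, 0, 255, 254), (243, 0, 239, 246), (244, 0, 252, 252), (245, 0, 254, 254), (246, 0, 254, 254), (247, 0, 255, 254), (248, 0, 255, 255), (249, 0, 254, 254)]
211.5 0.036 [[0.61101754 0.21886728 0.036     ]]
211.5 0.05 [[0.60867806 0.21738248 0.05      ]]
243 0.05 [[0.60993279 0.1048239  0.05      ]]
[[242.77870068 179.21148832]
 [242.94403745 181.256361  ]]
```

```bash
python3 -m inch '[{"hand":1,"slide":[0,0.45,0],"yaw":0},{"hand":1,"slide":[0,0.45,0],"yaw":0},{"hand":1,"slide":[0,0.45,-0.2],"yaw":0},{"hand":1,"slide":[0,0.45,-0.4],"yaw":0},{"hand":1,"slide":[0,0.45,-0.6],"yaw":0},{"hand":1,"slide":[0,0.45,-0.6],"yaw":0}]'
python3 - <<'E'
from h import *
d=capture('side');t=capture('top');cv2.imwrite('pics/side7.png',d)
for c in(226,230,238): print('  now',c,[d[r,c].tolist() for r in range(238,250,1)])
print([(c,*t[180,c].tolist()) for c in range(236,248)])
r=lambda i,x,y,w,h,W,H:cv2.resize(i[y:y+h,x:x+w],(W,H),interpolation=2)
cv2.imwrite('pics/m7.png',r(d,185,195,90,70,771,600))
E
```

```text
time_s: 12.8
tcp_pos: [0.612, 0.1674, 0.1522]
ee_rot: [[0.032, -0.999, -0.001], [-0.999, -0.032, -0.0], [0.0, 0.001, -1.0]]
wrist_force: [-0.4, 0.4, -1.9]
gripper_width: 0.644
  now 226 [[104, 102, 100], [103, 101, 99], [101, 101, 100], [101, 101, 100], [103, 101, 99], [109, 100, 94], [58, 92, 114], [0, 155, 182], [0, 162, 191], [0, 164, 189], [0, 161, 187], [0, 161, 189]]
  now 230 [[104, 101, 100], [104, 100, 99], [103, 100, 98], [102, 101, 99], [101, 100, 99], [103, 99, 100], [103, 85, 82], [58, 115, 131], [0, 169, 199], [0, 162, 190], [0, 162, 188], [0, 162, 188]]
  now 238 [[106, 105, 105], [106, 104, 103], [102, 101, 102], [104, 101, 103], [104, 103, 101], [103, 103, 103], [110, 100, 100], [109, 67, 63], [0, 223, 254], [0, 246, 255], [0, 242, 255], [0, 217, 247]]
[(236, 53, 63, 254), (237, 43, 54, 255), (238, 75, 79, 255), (239, 218, 210, 238), (240, 235, 229, 216), (241, 236, 223, 215), (242, 202, 188, 187), (243, 84, 245, 254), (244, 0, 255, 255), (245, 0, 254, 254), (246, 0, 253, 253), (247, 0, 253, 253)]
```

View pics/m7.png

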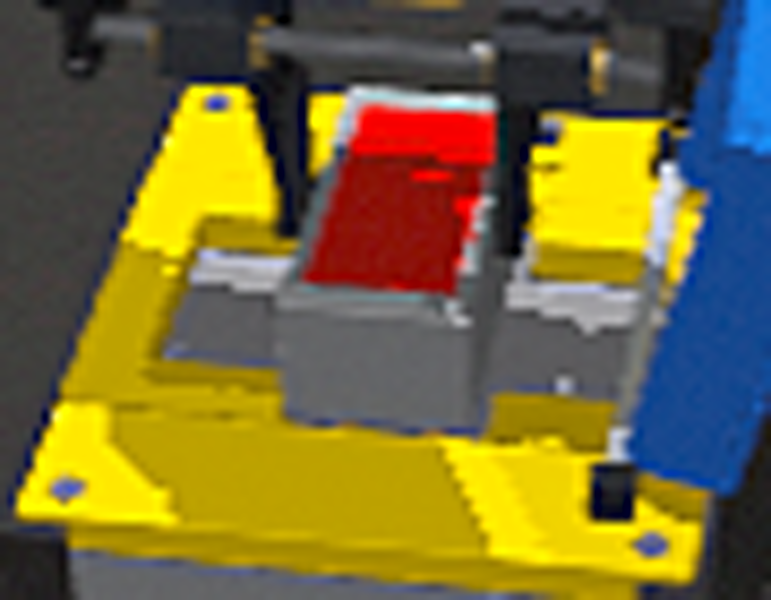

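```bash
python3 -m inch '[{"hand":1,"slide":[0,0,-0.2],"yaw":0},{"hand":1,"slide":[0,0,-0.4],"yaw":0},{"hand":1,"slide":[0,0,-0.4],"yaw":0}]'
```

```text
time_s: 13.28
tcp_pos: [0.612, 0.1674, 0.1482]
ee_rot: [[0.032, -0.999, -0.001], [-0.999, -0.032, -0.0], [0.0, 0.001, -1.0]]
wrist_force: [-0.5, 0.3, -3.0]
gripper_width: 0.638
```

```bash
python3 -m inch '[{"hand":1,"slide":[0,0,-0.2],"yaw":0},{"hand":1,"slide":[0,0,-0.4],"yaw":0},{"hand":1,"slide":[0,0,-0.5],"yaw":0},{"hand":1,"slide":[0,0,-0.5],"yaw":0}]';python3 -m inch '[{"hand":1,"slide":[0,0,-0.2],"yaw":0},{"hand":1,"slide":[0,0,-0.3],"yaw":0},{"hand":1,"slide":[0,0,-0.3],"yaw":0}]'
```

```text
time_s: 13.78
tcp_pos: [0.6121, 0.1675, 0.1434]
ee_rot: [[0.032, -0.999, -0.0], [-0.999, -0.032, -0.0], [0.0, 0.0, -1.0]]
wrist_force: [-0.1, -0.0, -2.9]
gripper_width: 0.64
time_s: 14.15
tcp_pos: [0.6121, 0.1675, 0.1404]
ee_rot: [[0.032, -0.999, -0.0], [-0.999, -0.032, -0.0], [0.0, 0.0, -1.0]]
wrist_force: [0.4, 0.4, -3.6]
gripper_width: 0.637
```

```bash
python3 -m inch '[{"hand":1,"slide":[0,0,-0.1],"yaw":0},{"hand":1,"slide":[0,0,-0.15],"yaw":0},{"hand":1,"slide":[0,0,-0.15],"yaw":0}]';python3 -m inch '[{"hand":1,"slide":[0,0,-0.1],"yaw":0},{"hand":1,"slide":[0,0,-0.1],"yaw":0}]'
```

```text
time_s: 14.52
tcp_pos: [0.6121, 0.1675, 0.1391]
ee_rot: [[0.032, -0.999, 0.0], [-0.999, -0.032, 0.0], [-0.0, -0.0, -1.0]]
wrist_force: [-0.1, -0.0, -2.4]
gripper_width: 0.64
time_s: 14.78
tcp_pos: [0.6121, 0.1675, 0.1391]
ee_rot: [[0.032, -0.999, 0.0], [-0.999, -0.032, -0.0], [0.0, -0.0, -1.0]]
wrist_force: [-3.8, -0.3, 5.3]
gripper_width: 0.641
```

```bash
python3 -m inch '[{"hand":0.2,"slide":[0,0,0],"yaw":0},{"hand":0.2,"slide":[0,0,0],"yaw":0},{"hand":0.2,"slide":[0,0,0.5],"yaw":0},{"hand":0.2,"slide":[0,0,2],"yaw":0},{"hand":0.6,"slide":[0.6,-0.5,4],"yaw":0},{"hand":1,"slide":[0.6,-0.5,4],"yaw":0},{"hand":1,"slide":[0.6,-0.5,4],"yaw":0},{"hand":1,"slide":[0.6,-0.5,3],"yaw":0},{"hand":1,"slide":[0.6,-0.5,1.5],"yaw":0},{"hand":1,"slide":[0.6,-0.5,1.1],"yaw":0}]';python3 -m inch '[{"hand":1,"slide":[0,0,-0.1],"yaw":0},{"hand":1,"slide":[0,0,-0.2],"yaw":0},{"hand":1,"slide":[0,0,-0.25],"yaw":0}]'
python3 - <<'E'
from h import *
d=capture('side')
r=lambda i,x,y,w,h,W,H:cv2.resize(i[y:y+h,x:x+w],(W,H),interpolation=2)
cv2.imwrite('pics/m8.png',r(d,175,165,130,110,709,600))
E
```

```text
time_s: 16.02
tcp_pos: [0.6187, 0.1625, 0.1482]
ee_rot: [[0.033, -0.999, 0.001], [-0.999, -0.033, -0.001], [0.001, -0.001, -1.0]]
wrist_force: [-1.2, 0.6, 8.8]
gripper_width: 0.204
time_s: 16.4
tcp_pos: [0.6189, 0.1627, 0.1482]
ee_rot: [[0.033, -0.999, 0.002], [-0.999, -0.033, 0.0], [-0.0, -0.002, -1.0]]
wrist_force: [-2.0, -0.2, 7.9]
gripper_width: 0.002
```

View pics/m8.png

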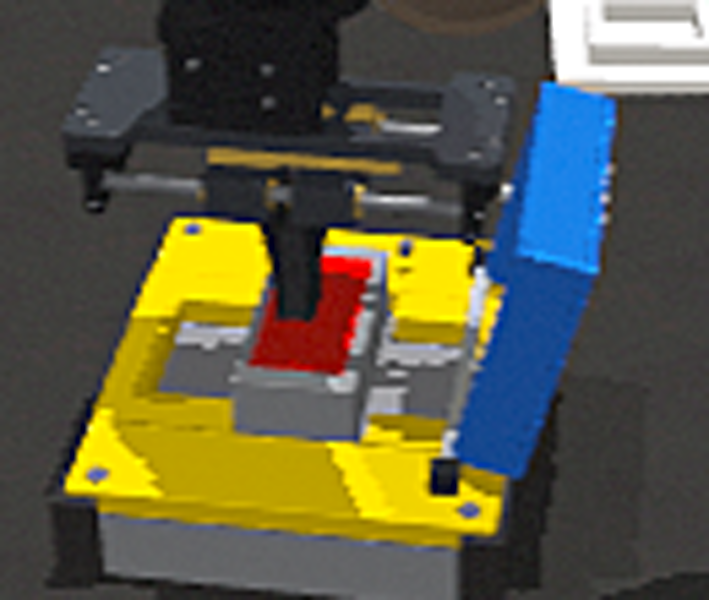

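```bash
python3 -m inch '[{"hand":1,"slide":[0,0,5],"yaw":0},{"hand":1,"slide":[0,0,10],"yaw":0},{"hand":1,"slide":[-3,0,13],"yaw":0},{"hand":1,"slide":[-8,0,13],"yaw":0},{"hand":1,"slide":[-13,0,13],"yaw":0},{"hand":1,"slide":[-17,-0.2,13],"yaw":0},{"hand":1,"slide":[-18.9,-0.2,11],"yaw":0},{"hand":1,"slide":[-18.9,-0.2,8],"yaw":0},{"hand":1,"slide":[-18.9,-0.2,6.7],"yaw":0},{"hand":1,"slide":[-18.9,-0.2,6.7],"yaw":0}]'
```

```text
time_s: 17.7
tcp_pos: [0.429, 0.1603, 0.2127]
ee_rot: [[0.032, -0.999, -0.002], [-0.999, -0.032, -0.002], [0.002, 0.002, -1.0]]
wrist_force: [0.2, 0.6, 0.6]
gripper_width: 0.005
```

```bash
python3 -m inch '[{"hand":1,"slide":[2.5,0,0.1],"yaw":0},{"hand":1,"slide":[4.2,0,0.2],"yaw":0},{"hand":1,"slide":[5.5,0,0.7],"yaw":0},{"hand":1,"slide":[6.85,0,1.2],"yaw":0},{"hand":1,"slide":[8.2,0,1.55],"yaw":0},{"hand":1,"slide":[9.5,0,1.75],"yaw":0},{"hand":1,"slide":[10.9,0,1.75],"yaw":0},{"hand":1,"slide":[12.3,0,1.6],"yaw":0},{"hand":1,"slide":[12.3,0,1.6],"yaw":0}]'
python3 - <<'E'
from h import *
d=capture('side')
r=lambda i,x,y,w,h,W,H:cv2.resize(i[y:y+h,x:x+w],(W,H),interpolation=2)
cv2.imwrite('pics/m9.png',r(d,175,135,150,140,640,597))
E
```

```text
time_s: 18.82
tcp_pos: [0.5535, 0.1605, 0.2294]
ee_rot: [[0.032, -1.0, 0.001], [-1.0, -0.032, -0.0], [0.0, -0.001, -1.0]]
wrist_force: [-2.8, 2.0, 3.2]
gripper_width: 0.005
```

View pics/m9.png

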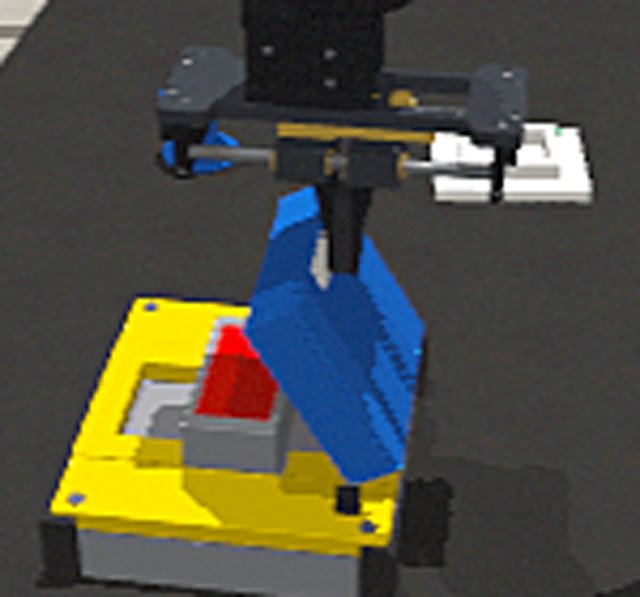

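```bash
python3 -m inch '[{"hand":1,"slide":[1.35,0,-0.45],"yaw":0},{"hand":1,"slide":[2.5,0,-0.95],"yaw":0},{"hand":1,"slide":[3.75,0,-1.7],"yaw":0},{"hand":1,"slide":[4.75,0,-2.5],"yaw":0},{"hand":1,"slide":[5.8,0,-3.55],"yaw":0},{"hand":1,"slide":[6.6,0,-4.6],"yaw":0},{"hand":1,"slide":[7.25,0,-5.7],"yaw":0},{"hand":1,"slide":[7.6,0,-6.55],"yaw":0},{"hand":1,"slide":[7.8,0,-7.0],"yaw":0},{"hand":1,"slide":[7.8,0,-7.0],"yaw":0}]'
```

```text
time_s: 20.12
tcp_pos: [0.6298, 0.1604, 0.1594]
ee_rot: [[0.032, -0.999, -0.001], [-0.999, -0.032, -0.0], [0.0, 0.001, -1.0]]
wrist_force: [0.2, -0.1, 0.2]
gripper_width: 0.005
```

```bash
python3 -m inch '[{"hand":1,"slide":[0,0,-0.1],"yaw":0},{"hand":1,"slide":[0,0,-0.2],"yaw":0},{"hand":1,"slide":[0,0,-0.2],"yaw":0}]'; python3 -m inch '[{"hand":1,"slide":[0,0,3],"yaw":0},{"hand":1,"slide":[0,0,8],"yaw":0},{"hand":1,"slide":[0,0,14],"yaw":0},{"hand":1,"slide":[-4,-4,16],"yaw":0},{"hand":1,"slide":[-7,-9,16],"yaw":0},{"hand":1,"slide":[-10,-14,16],"yaw":0},{"hand":1,"slide":[-12,-19,16],"yaw":0},{"hand":1,"slide":[-12,-19,16],"yaw":0},{"hand":1,"slide":[-12,-19,16],"yaw":0},{"hand":1,"slide":[-12,-19,16],"yaw":0}]'
python3 - <<'E'
from h import *
d=capture('side');t=capture('top')
r=lambda i,x,y,w,h,W,H:cv2.resize(i[y:y+h,x:x+w],(W,H),interpolation=2)
cv2.imwrite('pics/m10.png',np.hstack([r(d,130,90,240,220,400,367),r(t,80,110,330,170,400,367)]))
E
```

```text
time_s: 20.5
tcp_pos: [0.63, 0.1605, 0.159]
ee_rot: [[0.033, -0.999, 0.001], [-0.999, -0.033, -0.0], [0.0, -0.001, -1.0]]
wrist_force: [-2.4, -0.3, 6.8]
gripper_width: 0.006
time_s: 21.75
tcp_pos: [0.5106, -0.0287, 0.3173]
ee_rot: [[0.033, -0.999, -0.0], [-0.999, -0.033, 0.0], [-0.0, 0.0, -1.0]]
wrist_force: [0.5, 0.9, 0.4]
gripper_width: 0.003
```

View pics/m10.png

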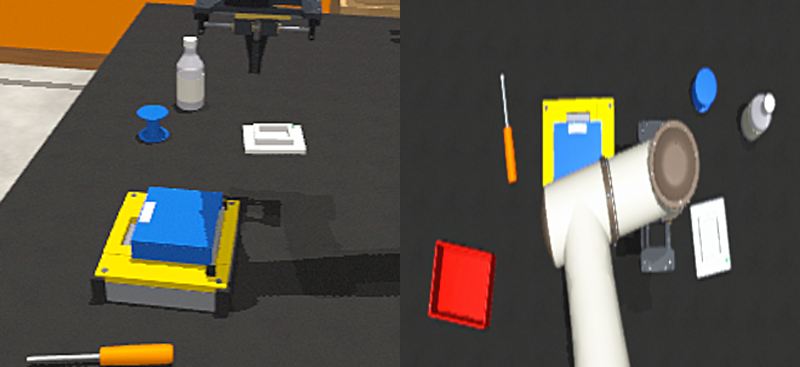

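The cover is shut and stays shut, with its face level. The charger is empty, the bystanders stand where they were, and the arm is clear.

```bash
python3 -c "
from station import *
print(finish_job())"
```

```text
the job is handed in; nothing more can be done
None
```

The battery pack is in the meter's bay, contacts down and red label up. The blue cover snapped shut and was still shut in the last picture. I handed the job in at about 22 s of the 56 s allowed.

- **How it went:** I tipped the pack against the charger's rim until it was horizontal and set it down flat on the bench. I then gripped it by its top edges, so the gripper's body would clear the open cover, and lowered it into the bay. The cover I pushed over and down with closed fingers.
- **Seating check:** Pressing down with closed fingers put the pack's top at 78 mm, the height of a fully seated pack. It also looked flat in the picture.
- **Cover check:** With the arm withdrawn, the side picture shows the cover shut and level. A last press measured its face at about 89 mm, as expected for shut.
- **Bystanders:** The bottle, spool, screwdriver and bin looked undisturbed in both final views. I judged this by eye and did not measure it.
- **Forces:** The highest wrist reading I saw was about 9 N. Readings come only at the end of each move, so brief peaks in between would not show.
- **What disagreed:** The pack had slipped about 12 mm along its length in the grip during tipping, which I corrected when gripping it again. Just before insertion the two cameras disagreed by about 5 mm on how far to shift the pack along the bay. I shifted it 4.5 mm, nearer the top camera's figure, and it went in without resistance.

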